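# Pop a roller out of its dispenser and stop it with the other finger

## Task

At the parts counter, press the ejector pad of the roller dispenser with one finger so that the steel roller pops out of its pocket, and stop the roller with the other finger on the open chute before it runs off the end. The program finishes while holding: the roller rests on the chute, fully out of its pocket, stopped by the finger. Do not lift or squeeze the roller, and leave the tape roll, the carton and the jar where they are.

Things in the scene. Friction and masses are not known exactly. Their poses are not given: they have to be found in the camera images.
- dispenser: Bare-metal roller dispenser, fixed, 270 x 70 mm: in a row along its x axis a black ejector pad (x -22 to 12 mm), a pocket with the roller (16 to 43, cheeks 46 mm high, rear wall 42), an open chute (43 to 150) and a cardboard catch bin (154 to 234, 40 high). Origin on the counter; x points downhill along the chute, level, on its centre line; z up.
- pad (a point): Centre of the upper face of the ejector pad, a black ribbed plate 34 mm (along the chute) x 32 mm, at the dispenser's x = -5 mm. 59 mm above the counter at rest, 46 mm fully pressed; moves with the pad.
- ejector (a joint): Press depth of the sprung pad, m: 0 at rest, 0.013 at its stop; 2.5 N at first, 5 N at the stop. A lifter under the roller rises as the pad sinks: at about 8 mm the roller tips over the sill and rolls off the chute's end within half a second, unless the other finger already stands across the chute.
- roller: Solid steel roller, 28 mm in diameter, 22 mm wide, 0.1 kg, axis (its y) across the chute; origin at its centre. Starts in the pocket at the dispenser's x = 32 mm, 51 mm above the counter. Held properly, its centre is at x = 47 to 135 mm.
- sill (a point): Middle of the upper edge of the chute floor, at the pocket's front: the dispenser's x = 43 mm, 42 mm above the counter. The floor falls from here at 12 degrees (213 mm per m). The chute is 26 mm wide inside; its rails, 34 mm over all, stand only 5 mm above its floor, so a finger can stand across it above the rails.
- chute_end (a point): Middle of the lower end edge of the chute floor, 19 mm above the counter, at the dispenser's x = 150 mm. Beyond it the roller drops into the catch bin and is lost.
- tape_roll: Bystander: brown ring, 80 mm outer diameter, 36 mm high, lying flat, loose. Origin under its centre.
- carton: Bystander: closed cardboard carton 70 x 50 x 45 mm, loose. Origin under its centre.
- jar: Bystander: small closed jar 48 mm in diameter, 60 mm high, loose. Origin under its centre.
Not all that is in view belongs to the job. What is meant by the roller is not pink or red, and is the larger of those in its own colour.

How it is judged:
By the outcome, as a careful person would: the job done as asked, in the order asked, and still so for the second after the job is handed in, while the arm keeps its last pose, push and grip.
It also fails if it takes over 32 s, if anything falls off the work surface, if the arm or the gripper's body presses on something with over 40 N, if the wrist force passes 120 N, or if a joint passes its speed limit or range.

## Robot

A 6-joint arm with a two-finger parallel gripper is mounted at the origin on the work surface. World frame = base frame: x ahead of the robot, y to its left, z up, the work surface at z = 0. Lengths are in m, angles in rad, forces in N, time in s.
With the tool pointing down it reaches from about 0.4 to 0.925 m from the base axis. Payload 3.4 kg.
Tool frame: the origin (TCP) lies on the centre line of the jaws, within the pads' length; the fingertips stand arm.tip_reach ahead of it and the grasp point (between the pads) lies 11 mm behind it (arm.tip_reach is the distance from the TCP to the fingertips, in m); x points along the fingers, z is the direction in which the jaws open and shut, and the axes are right-handed (so a half turn about x gives the same grasp; the last joint's range is limited). The gripper opens to 85 mm and grips with 20 to 120 N. Pads are 22 mm wide; open, the fingers measure 114 mm over their backs; the gripper's body (76 mm by 85 mm) begins 54 mm behind the grasp point. The pads swing forward as they close: fully open they stand 13 mm farther back than shut.
Start: joints at [-1.341, 0.307, 1.506, -0, 1.328, -0.073], TCP at [0.171, -0.549, 0.239] pointing down, gripper open.
Joint ranges: [-3.12, 3.12], [-1.05, 2.28], [0.14, 2.33], [-1.42, 4.57], [0.1, 2.73], [-2.68, 2.68]. Speed limits (rad/s): [2.57, 2.57, 3.14, 3.14, 3.14, 3.14].

## Interface

Orientations are given as a rotation vector (axis times angle).
In Python, from rig import arm, vision, sign_off gives the robot as it stands.
- The arm moves only by the tool send_rows, never from a script. Its arguments are lists of equal length, an entry for each row: "xyz": the shift along the tool's x, y, z normalised to -1 to 1, where 1 is 0.08 m, a list of three; "dr": the turn, a rotation vector about the tool's x, y, z normalised to -1 to 1, where 1 is 2 rad, a list of three; "jaw": the finger opening in mm, from 0 to 85.4. In form: {"xyz": [[tx, ty, tz], ...], "dr": [[ax, ay, az], ...], "jaw": [jaw, ...]}. A call has 1 to 12 rows; each row is the pose to reach, as a shift and turn from the pose measured when the call began, along the tool's axes at that moment; what a row does not reach only later rows make up. A row lasts 1/12 s, in which the tool goes at most 41.7 mm and 7.16 degrees, less where a joint would pass 70% of its speed; a pose out of reach is approached as far as the arm can. A call with a number of a shift or a turn outside -1 to 1 is refused whole. A call with a gripper value outside its range is refused whole. The fingers move at their own pace and stop on an object; "force" is the grip in N (left out, the last holds). Time passes only in rows, so rows that repeat a pose let the fingers close. It gives the time, the measured TCP pose, the force and the opening at its end, in the units of the state.
- arm.state(): the state, without advancing time (a new reading comes with each control period).
- vision.get_image(name): name is "scene" or "top" or "wrist"; returns a dict with "img" (384x512x3 uint8, red, green, blue), "intrinsics" (3x3 intrinsics, pixels), "R" (3x3) and "t" (3): a world point X has camera coordinates R X + t; the wrist camera has in their place "tool_from_camera" (4x4, takes a point from camera to tool coordinates, whose origin is the TCP and whose axes are the tool frame's). Camera axes: x right, y down, z forward; pixel columns grow to the right and rows downward; lengths in m; the calibration is good to about 2 mm. A picture is of the moment at which its call begins: read the wrist's pose just before it. There is no depth.
- sign_off(): hands the job in, once; it reports no verdict.
The state is a dict: "clock": time; "joint_positions": joint angles; "qvel": joint speeds; "effort": joint torques, N m; "tool_pos": TCP position; "orientation": TCP orientation; "force": force on the tool from outside, world axes, zero at the start; "moment": the same for the moment, N m; "opening": finger opening in m.
Only numpy, scipy, OpenCV 4.12 (cv2) and the standard library are available. Lean on these libraries where they do the work, as an engineer would, in place of code of your own. Each camera call takes 0.05 s, during which the arm holds its last target.

## Working session

There is one attempt and no reset: what is moved stays moved. The work goes in short steps, Python scripts to look and compute and a tool call to move; the robot and the scene stay as the last step left them, time stands still between calls to the robot, and variables do not carry over. Pictures are saved under pics/ and viewed, and the job is handed in when it is done.

Besides the shell and the picture viewer there is one more tool, called after "Emit:" as a command line: name --argument value ..., lists and objects as JSON in quotes. send_rows: Moves the arm, as the interface text tells. Its arguments: {"type":"object","properties":{"xyz":{"type":"array","items":{"type":"array","items":{"type":"number"}}},"dr":{"type":"array","items":{"type":"array","items":{"type":"number"}}},"jaw":{"type":"array","items":{"type":"number"}},"force":{"type":"number"}},"required":["xyz","dr","jaw"]}

```bash
mkdir -p pics; ls; python3 - <<'E'
from rig import arm, vision
import cv2
print(arm.state()); print(arm.tip_reach)
for n in ("scene","top","wrist"):
    d=vision.get_image(n); cv2.imwrite(f"pics/{n}0.png",cv2.resize(d["img"][:,:,::-1],(800,600),interpolation=cv2.INTER_CUBIC))
    print(n,{k:v for k,v in d.items() if k!="img"})
    import numpy as np
    np.save(f"pics/{n}0.npy",d,allow_pickle=True)
E
```

```text
pics
{'clock': 0.0, 'joint_positions': array([-1.34151607e+00,  3.07573965e-01,  1.50765741e+00,  5.65260056e-07,
        1.32841028e+00, -7.34865992e-02]), 'qvel': array([ 1.20332677e-03, -9.45518439e-05, -7.59220191e-04, -1.22153446e-03,
       -3.55649453e-03, -7.54569687e-04]), 'effort': array([ 9.35538919e-04, -4.57546413e+01, -2.51913071e+01, -1.95382463e-04,
        1.31279594e-02,  9.45799684e-06]), 'tool_pos': array([ 0.1712733 , -0.54819049,  0.2383865 ]), 'orientation': array([ 0.98466208,  1.33895105, -0.98245027]), 'force': array([ 0.79894498, -0.13465943, -0.56135823]), 'moment': array([0.00689207, 0.05993221, 0.01849026]), 'opening': 0.08525247445187269}
0.008
scene {'intrinsics': array([[428.54338284,   0.        , 265.94615759],
       [  0.        , 428.54338284, 189.84235038],
       [  0.        ,   0.        ,   1.        ]]), 'R': array([[ 0.39694438,  0.91784112, -0.00168655],
       [ 0.58836817, -0.25586465, -0.76704379],
       [-0.70445586,  0.30348141, -0.64159253]]), 't': array([-0.25796628, -0.27116148,  1.07088022])}
top {'intrinsics': array([[356.10225
[... 176 characters left out ...]
  0.01626121],
       [-0.99046033,  0.01134356, -0.13733047],
       [ 0.13711495, -0.01798819, -0.9903918 ]]), 't': array([0.02398143, 0.56916369, 0.63411006])}
wrist {'intrinsics': array([[291.5054714 ,   0.        , 259.50940113],
       [  0.        , 291.5054714 , 190.91810275],
       [  0.        ,   0.        ,   1.        ]]), 'tool_from_camera': array([[-1.01555159e-03, -3.12589521e-01,  9.49887762e-01,
        -1.35483560e-01],
       [ 1.01817137e-03, -9.49888083e-01, -3.12588538e-01,
         7.92969375e-02],
       [ 9.99998966e-01,  6.49698734e-04,  1.28293005e-03,
        -1.51864654e-04],
       [ 0.00000000e+00,  0.00000000e+00,  0.00000000e+00,
         1.00000000e+00]])}
```

View pics/scene0.png

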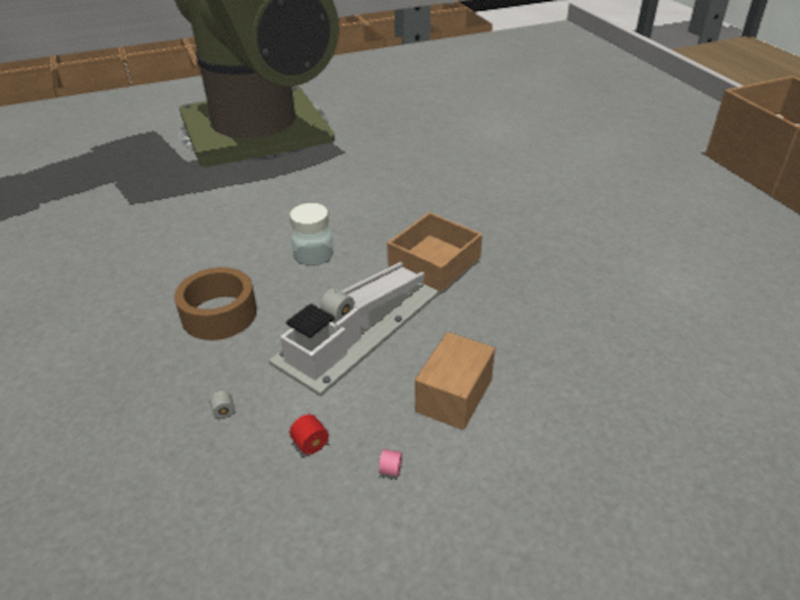

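View pics/top0.png

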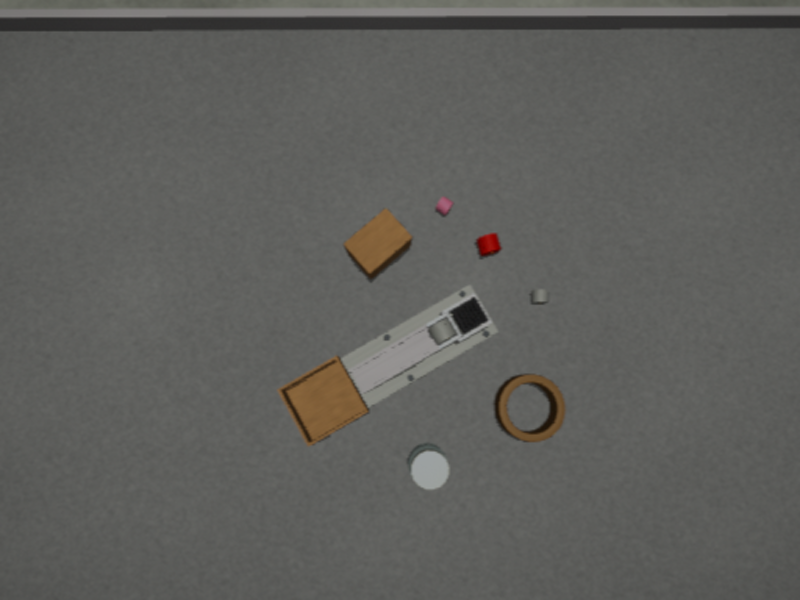

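View pics/wrist0.png

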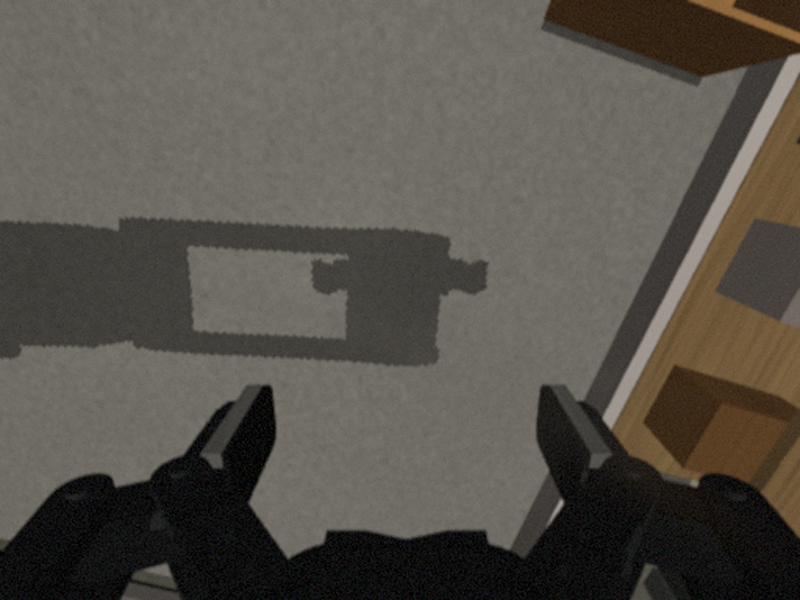

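The scene view shows the dispenser with its pad at (310,320) and the grey roller in the pocket at (338,303). The chute descends to the bin at (435,250). In the top view the pad is at (468,315), the roller at (442,331) and the bin at (324,400). The small grey, red and pink rollers are decoys. Next I'll zoom in to pick points.

```bash
python3 - <<'E'
import numpy as np,cv2
for n,(x0,y0,w,h) in {"top":(170,170,160,120),"scene":(165,130,160,120)}.items():
    d=np.load(f"pics/{n}0.npy",allow_pickle=True).item()
    c=cv2.resize(d["img"][y0:y0+h,x0:x0+w,::-1],(800,600),interpolation=cv2.INTER_CUBIC)
    cv2.imwrite(f"pics/{n}0z.png",c)
E
```

```text
(no output)
```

View pics/top0z.png

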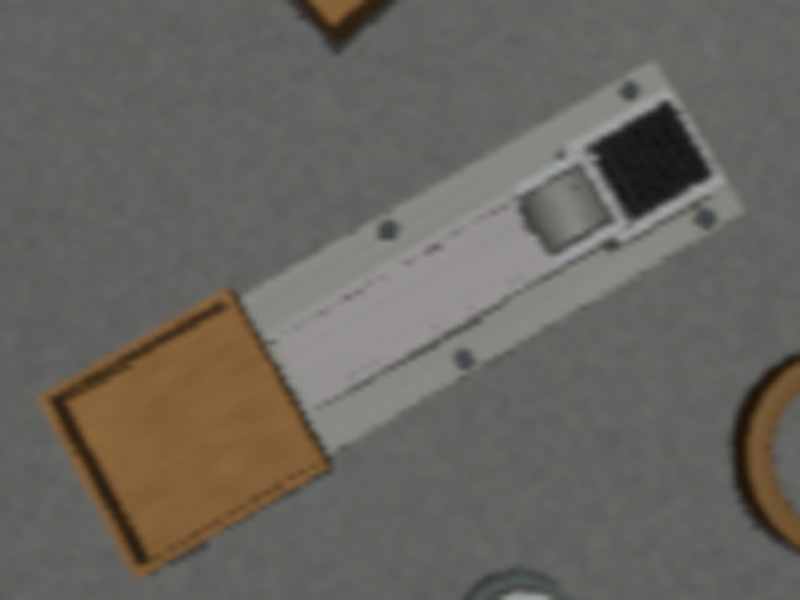

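View pics/scene0z.png

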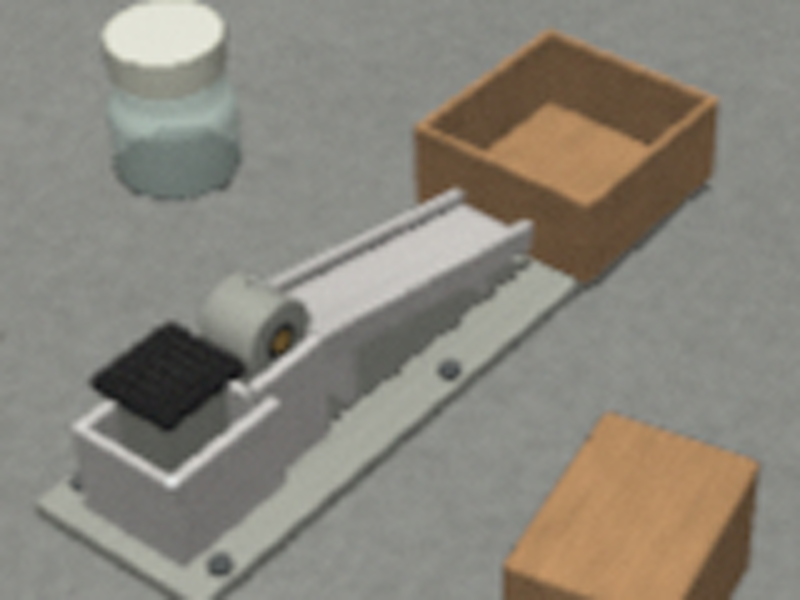

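```bash
cat > h.py <<'E'
import numpy as np
from scipy.spatial.transform import Rotation as Ro
def proj(d,X):
    c=X@d["R"].T+d["t"]; p=c@d["intrinsics"].T; return p[:,:2]/p[:,2:]
def load(n): return np.load(f"pics/{n}0.npy",allow_pickle=True).item()
E
cat > fit.py <<'E'
from h import *
from scipy.optimize import least_squares
P={"top":(170,170,[(-22,-16,59,667,103),(-22,16,59,712,178),(12,-16,59,588,150),(12,16,59,632,218),(-36,-35,4,655,62),(-36,35,4,743,212),
 (154,-1,40,232,290),(154,1,40,328,467),(234,-1,40,40,398),(234,1,40,140,573)]),
"scene":(165,130,[(-22,-16,59,170,428),(-22,16,59,92,380),(12,16,59,172,322),(12,-16,59,243,370),(154,-1,40,588,205),(154,1,40,417,128),(234,-1,40,717,100),(234,1,40,550,33),(-36,35,4,40,505)])}
D={n:load(n) for n in P}
def res(p,only=None):
    out=[]
    for n,(ox,oy,L) in P.items():
        if only and n!=only: continue
        L=np.array(L,float); X=L[:,:3]/1000
        X[:,1]=np.where(abs(L[:,1])==1,np.sign(L[:,1])*p[3],X[:,1])
        uv=(L[:,3:]+.5)/5-.5+[ox,oy]
        c,s=np.cos(p[2]),np.sin(p[2])
        W=np.c_[p[0]+c*X[:,0]-s*X[:,1],p[1]+s*X[:,0]+c*X[:,1],X[:,2]]
        out.append((proj(D[n],W)-uv).ravel())
    return np.concatenate(out)
for only in (None,"top","scene"):
    r=least_squares(res,[.5,-.1,2.7,.04],args=(only,),loss="soft_l1")
    print(only,r.x,np.round(r.fun.reshape(-1,2),1).tolist() if not only else r.cost)
E
python3 fit.py
```

```text
None [ 0.54433128 -0.05859094  2.08059944  0.03704469] [[0.3, -0.5], [0.3, -0.5], [0.3, -0.7], [0.4, 0.8], [-0.2, 0.0], [0.3, 0.3], [-1.0, 0.5], [-0.5, 0.3], [-0.7, 0.8], [-1.3, 1.5], [-0.3, 0.1], [-0.5, 0.6], [-0.1, 0.1], [1.3, -0.9], [-0.1, 0.9], [-0.0, 0.8], [0.2, 0.3], [0.4, 0.1], [-0.8, 1.9]]
top [ 0.54469669 -0.05896077  2.07827196  0.0369158 ] 3.3343364494097623
scene [ 0.54344053 -0.05806827  2.08261592  0.0371198 ] 2.874111822244579
```

```bash
cat >> h.py <<'E'
O=np.array([.5443,-.0586,0]); YAW=2.0806; TH=np.radians(6)
RD=Ro.from_euler("z",YAW).as_matrix()
def target(px,pz,G,py=0,reach=.008,flip=1,th=TH):
    a=np.array([-np.sin(th),0,-np.cos(th)]); zz=flip*np.array([np.cos(th),0,-np.sin(th)])
    R=np.c_[a,np.cross(zz,a),zz]
    mid=np.array([px+G/2*np.cos(th),py,pz-G/2*np.sin(th)])
    return O+RD@(mid-reach*a), RD@R
def report(px,pz,s,py=0,flip=1,th=TH,quiet=False):
    G=s["opening"]; p,R=target(px,pz,G,py,flip=flip,th=th)
    Rc=Ro.from_rotvec(s["orientation"]).as_matrix()
    sh=Rc.T@(p-s["tool_pos"]); dr=Ro.from_matrix(Rc.T@R).as_rotvec()
    a=RD.T@Rc[:,0]; z=RD.T@Rc[:,2]*flip
    tip=RD.T@(s["tool_pos"]-O)+.008*a
    print("t",round(s["clock"],2),"F",np.round(s["force"],1),"open",round(G*1e3,1),"q",np.round(s["joint_positions"],2))
    print("press edge mm",np.round((tip-z*G/2)*1e3,1),"chute edge",np.round((tip+z*G/2)*1e3,1))
    print("shift/0.08",np.round(sh/.08,3),"dr/2",np.round(dr/2,4),"|shift|mm",np.linalg.norm(sh)*1e3,"deg",np.degrees(np.linalg.norm(dr)))
E
python3 - <<'E'
from h import *
from rig import arm
s=arm.state()
for f in (1,-1): report(0,.10,s,flip=f)
E
```

```text
t 0.15 F [-0.8 -0.4 -0.4] open 85.0 q [-1.34  0.31  1.51 -0.    1.33 -0.07]
press edge mm [-203.9  555.8  230.7] chute edge [-287.   573.3  230.5]
shift/0.08 [ 1.697  6.165 -4.977] dr/2 [1.4653 0.0078 0.0779] |shift|mm 648.2393814540408 deg 168.15484579198113
t 0.15 F [-0.8 -0.4 -0.4] open 85.0 q [-1.34  0.31  1.51 -0.    1.33 -0.07]
press edge mm [-287.   573.3  230.5] chute edge [-203.9  555.8  230.7]
shift/0.08 [ 1.697  6.165 -4.977] dr/2 [-0.1034 -0.053   0.0053] |shift|mm 648.2393814540408 deg 13.32784972313539
```

Emit:
send_rows --xyz '[[0,0.9,-0.72],[0,0.9,-0.72],[0,0.9,-0.72],[0,0.9,-0.72]]' --dr '[[-0.103,-0.053,0.005],[-0.103,-0.053,0.005],[-0.103,-0.053,0.005],[-0.103,-0.053,0.005]]' --jaw '[85,85,85,85]'

```text
clock: 0.48
tool_pos: [0.2233, -0.4673, 0.2379]
orientation: [0.773, 1.319, -0.854]
force: [0.1, -0.7, 0.9]
opening: 0.0851
```

```bash
cat > r.py <<'E'
import sys
from h import *
from rig import arm
report(float(sys.argv[1])/1e3,float(sys.argv[2])/1e3,arm.state(),flip=-1)
E
python3 r.py 0 100
```

```text
t 0.48 F [ 0.1 -0.7  0.9] open 85.1 q [-1.22  0.18  1.7   0.02  1.17 -0.17]
press edge mm [-243.2  479.6  234.2] chute edge [-158.5  479.7  225.6]
shift/0.08 [ 1.37   5.999 -3.186] dr/2 [ 0.0007 -0.0019 -0.0005] |shift|mm 554.3083154553841 deg 0.23388716997184142
```

Emit:
send_rows --xyz '[[0,1,-0.53],[0,1,-0.53],[0,1,-0.53]]' --dr '[[0,0,0],[0,0,0],[0,0,0]]' --jaw '[85,85,85]'

```text
clock: 0.73
tool_pos: [0.2733, -0.3878, 0.2332]
orientation: [0.776, 1.321, -0.852]
force: [-0.8, 0.4, -0.6]
opening: 0.085
```

Emit:
send_rows --xyz '[[0,1,-0.53],[0,1,-0.53],[0,1,-0.53]]' --dr '[[0,0,0],[0,0,0],[0,0,0]]' --jaw '[85,85,85]'

```text
clock: 0.98
tool_pos: [0.3241, -0.3087, 0.2291]
orientation: [0.777, 1.322, -0.849]
force: [-0.6, 0.0, -0.4]
opening: 0.0848
```

Emit:
send_rows --xyz '[[0,1,-0.53],[0,1,-0.53],[0,1,-0.53]]' --dr '[[0,0,0],[0,0,0],[0,0,0]]' --jaw '[85,85,85]'

```text
clock: 1.23
tool_pos: [0.3756, -0.2299, 0.2255]
orientation: [0.777, 1.322, -0.846]
force: [-0.6, 0.6, 0.5]
opening: 0.085
```

Emit:
send_rows --xyz '[[0,1,-0.53],[0,1,-0.53],[0,1,-0.53]]' --dr '[[0,0,0],[0,0,0],[0,0,0]]' --jaw '[85,85,85]'

```text
clock: 1.48
tool_pos: [0.428, -0.1511, 0.2223]
orientation: [0.778, 1.321, -0.842]
force: [-0.7, 0.2, -0.1]
opening: 0.085
```

Emit:
send_rows --xyz '[[0,1,-0.53],[0,1,-0.53],[0,1,-0.53]]' --dr '[[0,0,0],[0,0,0],[0,0,0]]' --jaw '[85,85,85]'

```text
clock: 1.73
tool_pos: [0.481, -0.0719, 0.2195]
orientation: [0.778, 1.319, -0.838]
force: [0.3, -0.3, 0.2]
opening: 0.0851
```

```bash
python3 r.py 0 100
```

```text
t 1.73 F [ 0.3 -0.3  0.2] open 85.1 q [-0.19  0.17  1.76 -0.07  1.14  0.89]
press edge mm [-23.8  61.3 215.6] chute edge [ 60.8  62.  207.4]
shift/0.08 [ 1.425  0.755 -0.431] dr/2 [ 0.004  -0.0039 -0.0071] |shift|mm 133.52066601605796 deg 1.040677564826705
```

Emit:
send_rows --xyz '[[0.8,0.755,-0.43],[0.8,0.755,-0.43],[0.8,0.755,-0.43],[0.8,0.755,-0.43],[0.8,0.755,-0.43]]' --dr '[[0.004,-0.004,-0.007],[0.004,-0.004,-0.007],[0.004,-0.004,-0.007],[0.004,-0.004,-0.007],[0.004,-0.004,-0.007]]' --jaw '[85,85,85,85,85]'

```text
clock: 2.15
tool_pos: [0.5203, -0.0178, 0.1527]
orientation: [0.77, 1.318, -0.858]
force: [-0.1, 0.7, -0.1]
opening: 0.0848
```

```bash
python3 r.py 0 80; python3 - <<'E'
from rig import arm, vision
import cv2,numpy as np
s=arm.state()
for n in ("scene","wrist"):
    d=vision.get_image(n); im=d["img"][:,:,::-1]
    if n=="scene": im=im[90:270,140:380]
    cv2.imwrite(f"pics/{n}1.png",cv2.resize(im,(800,600),interpolation=cv2.INTER_CUBIC))
    d["state"]=s; np.save(f"pics/{n}1.npy",d,allow_pickle=True)
E
```

```text
t 2.15 F [-0.1  0.7 -0.1] open 84.8 q [-0.05  0.3   1.78 -0.11  1.02  1.06]
press edge mm [  4.4   1.  149.1] chute edge [ 88.7   1.1 140.3]
shift/0.08 [ 0.865  0.015 -0.036] dr/2 [ 0.0007 -0.0001  0.001 ] |shift|mm 69.28754647549603 deg 0.14767065977906238
```

View pics/scene1.png

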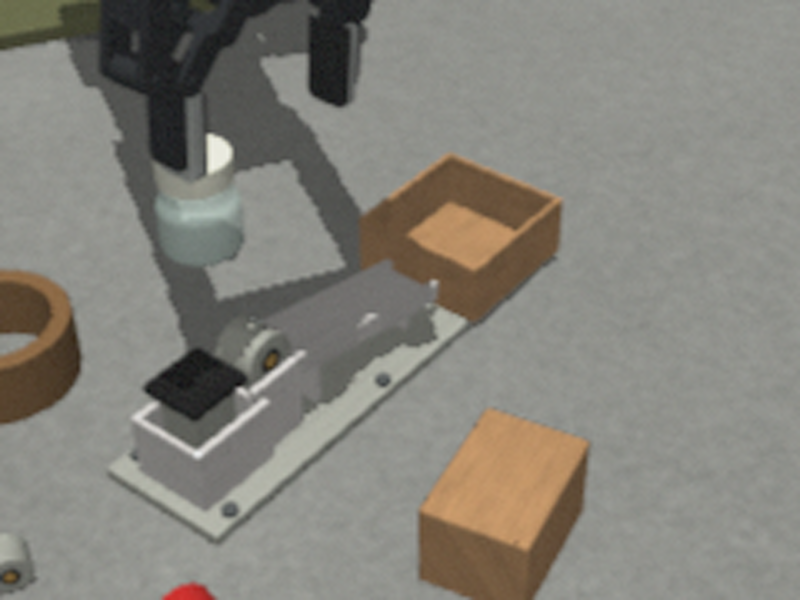

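View pics/wrist1.png

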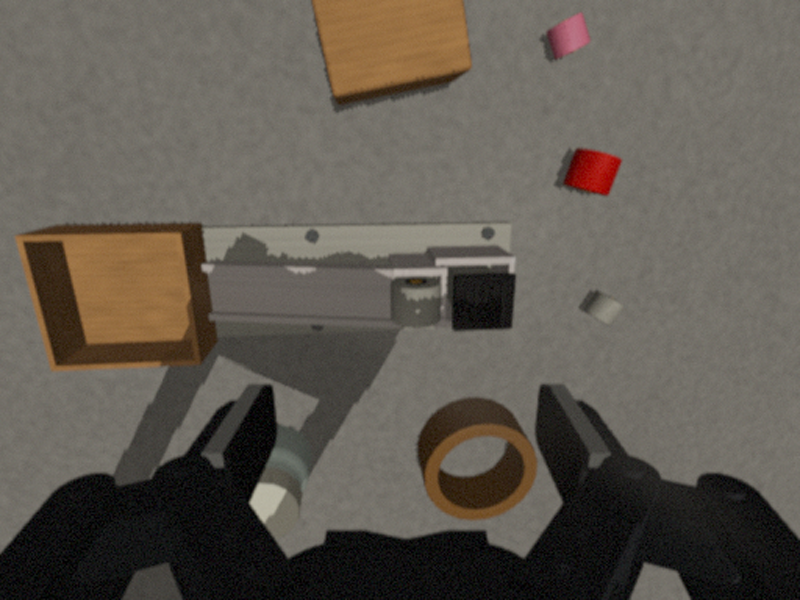

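```bash
python3 - <<'E'
from h import *
d=np.load("pics/scene1.npy",allow_pickle=True).item(); w=np.load("pics/wrist1.npy",allow_pickle=True).item()
s=w["state"]; R=Ro.from_rotvec(s["orientation"]).as_matrix(); T=s["tool_pos"]
G=s["opening"]
pts=[[.008,y,sg*(G/2+o)] for sg in (1,-1) for o in (0,.0075,.0145) for y in (-.011,.011)]
W=np.array(pts)@R.T+T
print(np.c_[np.array(pts)*1e3,((proj(d,W)-[140,90]+.5)*800/240-.5)].round(0))
M=w["tool_from_camera"]; K=w["intrinsics"]
X=np.array([[-22,-16,59],[12,-16,59],[-22,16,59],[12,16,59],[32,0,51]])/1e3
Wd=O+X@RD.T; t=(Wd-T)@R; c=(t-M[:3,3])@M[:3,:3]; p=c@K.T; p=p[:,:2]/p[:,2:]
print(((p+.5)*800/512-.5).round(0))
tp=np.array(pts);c=(tp-M[:3,3])@M[:3,:3]; p=c@K.T; p=p[:,:2]/p[:,2:]
print(((p+.5)*800/512-.5).round(0))
E
```

```text
[[  8. -11.  42. 169. 194.]
 [  8.  11.  42. 208. 213.]
 [  8. -11.  50. 155. 200.]
 [  8.  11.  50. 195. 220.]
 [  8. -11.  57. 143. 207.]
 [  8.  11.  57. 182. 226.]
 [  8. -11. -42. 305. 125.]
 [  8.  11. -42. 343. 141.]
 [  8. -11. -50. 316. 120.]
 [  8.  11. -50. 354. 135.]
 [  8. -11. -57. 326. 114.]
 [  8.  11. -57. 364. 130.]]
[[516. 271.]
 [454. 273.]
 [512. 327.]
 [452. 329.]
 [414. 298.]]
[[523. 412.]
 [528. 357.]
 [544. 412.]
 [550. 357.]
 [563. 412.]
 [570. 357.]
 [288. 412.]
 [283. 356.]
 [268. 412.]
 [262. 356.]
 [248. 412.]
 [241. 356.]]
```

```bash
python3 - <<'E'
from h import *
import cv2
d=np.load("pics/scene1.npy",allow_pickle=True).item(); w=np.load("pics/wrist1.npy",allow_pickle=True).item()
s=w["state"]; R=Ro.from_rotvec(s["orientation"]).as_matrix(); T=s["tool_pos"]
G=s["opening"];M=w["tool_from_camera"]; K=w["intrinsics"]
def wp(tp):
    c=(tp-M[:3,3])@M[:3,:3]; p=c@K.T; return p[:,:2]/p[:,2:]
def crop(img,x0,y0,W,H,f): return cv2.resize(img[y0:y0+H,x0:x0+W,::-1],None,fx=f,fy=f,interpolation=cv2.INTER_CUBIC)
a=crop(d["img"],165,85,90,70,8); b=crop(w["img"],320,210,90,100,5)
cols=[(0,0,255),(0,255,0),(255,0,0)]
a2=a.copy();b2=b.copy()
for r,c in zip((.008,-.002,-.012),cols):
    for sg in (1,-1):
        q=np.array([[r,-.011,sg*G/2],[r,.011,sg*G/2],[r,.011,sg*(G/2+.0145)],[r,-.011,sg*(G/2+.0145)]])
        pa=(proj(d,q@R.T+T)-[165,85]+.5)*8-.5; cv2.polylines(a2,[pa.round().astype(int)],True,c,1)
        pb=(wp(q)-[320,210]+.5)*5-.5; cv2.polylines(b2,[pb.round().astype(int)],True,c,1)
cv2.imwrite("pics/s1o.png",a2); cv2.imwrite("pics/w1o.png",np.hstack([cv2.resize(b,(390,433)),cv2.resize(b2,(390,433))]))
E
```

```text
(no output)
```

View pics/s1o.png

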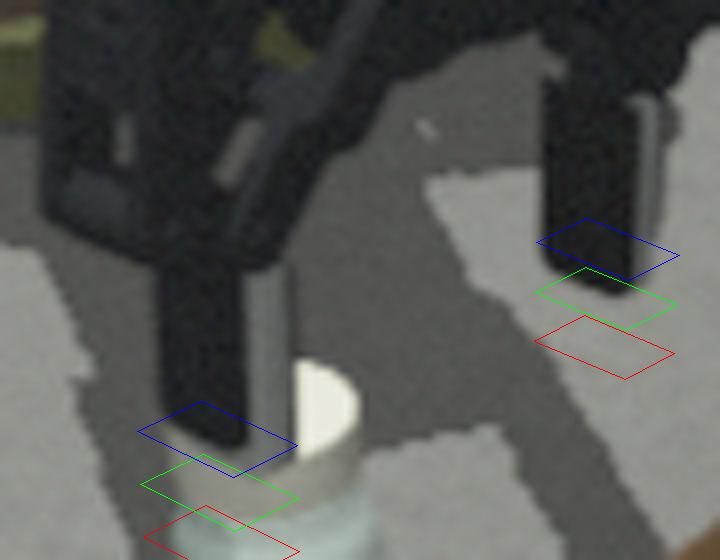

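View pics/w1o.png

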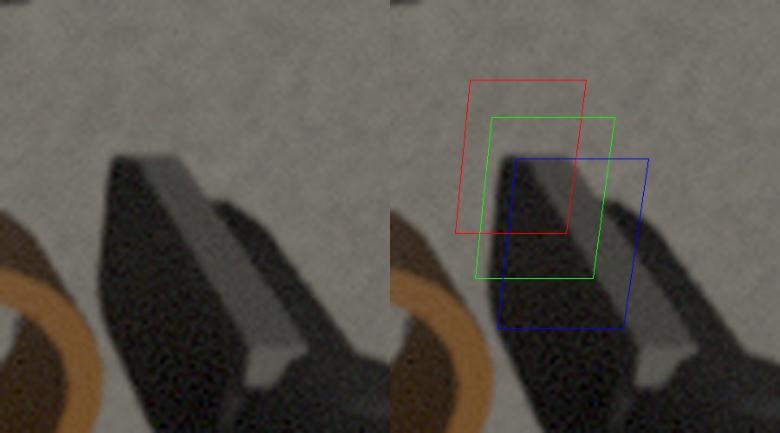

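```bash
sed -i 's/reach=.008/reach=-.008/; s/+.008\*a/-.008*a/' h.py; python3 r.py -1 68
```

```text
t 2.25 F [-0.1  0.4 -0. ] open 85.0 q [-0.05  0.29  1.78 -0.11  1.02  1.06]
press edge mm [  5.2   1.3 166.5] chute edge [ 89.8   1.2 157.6]
shift/0.08 [ 1.232  0.015 -0.053] dr/2 [-0.0004  0.0006 -0.0002] |shift|mm 98.69399393013312 deg 0.08152146464534173
```

Emit:
send_rows --xyz '[[0.5,0.008,-0.05],[1,0.008,-0.05],[1,0.008,-0.05],[1,0.008,-0.05],[1,0.008,-0.05]]' --dr '[[0,0,0],[0,0,0],[0,0,0],[0,0,0],[0,0,0]]' --jaw '[85,85,85,85,85]'

```text
clock: 2.67
tool_pos: [0.524, -0.0231, 0.0761]
orientation: [0.773, 1.312, -0.858]
force: [-0.6, 0.1, 0.4]
opening: 0.085
```

```bash
python3 r.py -1 66; python3 - <<'E'
from rig import arm, vision
import cv2,numpy as np
s=arm.state()
for n in ("scene","wrist"):
    d=vision.get_image(n); im=d["img"][:,:,::-1]
    im=im[125:245,165:325] if n=="scene" else im[145:275,130:380]
    cv2.imwrite(f"pics/{n}2.png",cv2.resize(im,None,fx=5 if n=="scene" else 3.2,fy=5 if n=="scene" else 3.2,interpolation=cv2.INTER_CUBIC))
E
```

```text
t 2.67 F [-0.6  0.1  0.4] open 85.0 q [-0.06  0.4   1.86 -0.12  0.82  1.08]
press edge mm [-0.5  0.5 88.6] chute edge [84.   0.3 79.5]
shift/0.08 [ 0.28   0.004 -0.024] dr/2 [-0.0011  0.0013 -0.001 ] |shift|mm 22.461915566434115 deg 0.22433967013431858
```

View pics/scene2.png

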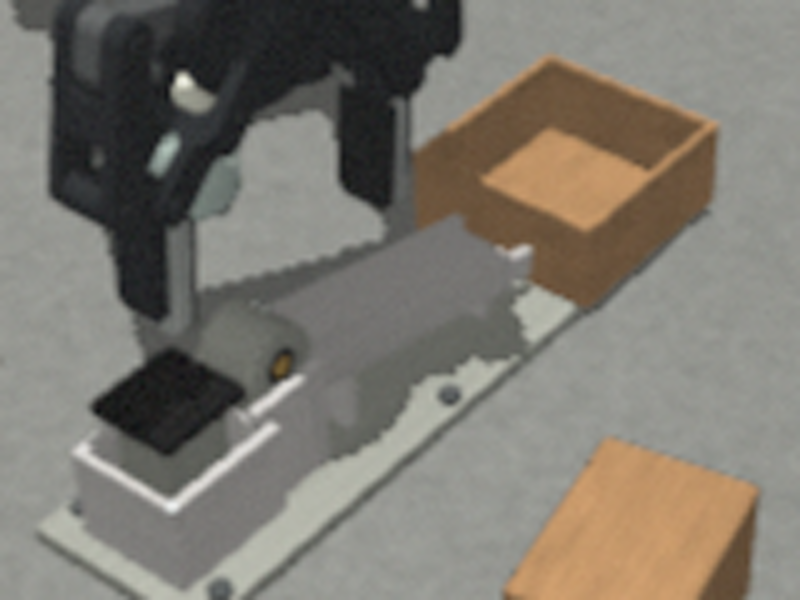

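View pics/wrist2.png

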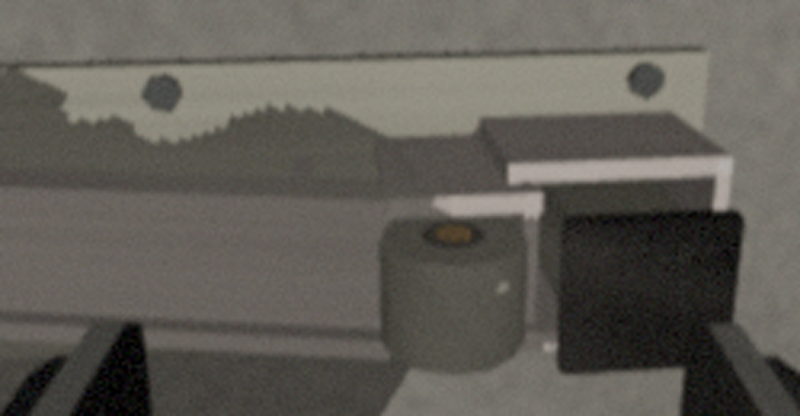

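Emit:
send_rows --xyz '[[0.13,0,-0.015],[0.25,0,-0.025],[0.25,0,-0.025],[0.25,0,-0.025]]' --dr '[[0,0,0],[-0.001,0.001,-0.001],[-0.001,0.001,-0.001],[-0.001,0.001,-0.001]]' --jaw '[85,85,85,85]'

```text
clock: 3.1
tool_pos: [0.5246, -0.0226, 0.0564]
orientation: [0.772, 1.314, -0.856]
force: [0.9, -0.9, 0.8]
opening: 0.085
```

```bash
python3 r.py -1 61; python3 - <<'E'
from rig import arm, vision
import cv2,numpy as np
s=arm.state()
for n in ("scene","wrist"):
    d=vision.get_image(n); im=d["img"][:,:,::-1]
    im=im[125:245,165:325] if n=="scene" else im[145:275,130:380]
    cv2.imwrite(f"pics/{n}3.png",cv2.resize(im,None,fx=5 if n=="scene" else 3.2,fy=5 if n=="scene" else 3.2,interpolation=cv2.INTER_CUBIC))
E
```

```text
t 3.1 F [ 0.9 -0.9  0.8] open 85.0 q [-0.06  0.43  1.88 -0.13  0.77  1.09]
press edge mm [-0.4 -0.4 68.9] chute edge [84.1 -0.4 59.9]
shift/0.08 [ 0.098 -0.005 -0.004] dr/2 [ 0.0002  0.0007 -0.0007] |shift|mm 7.863818658225589 deg 0.11605076083899515
```

View pics/scene3.png

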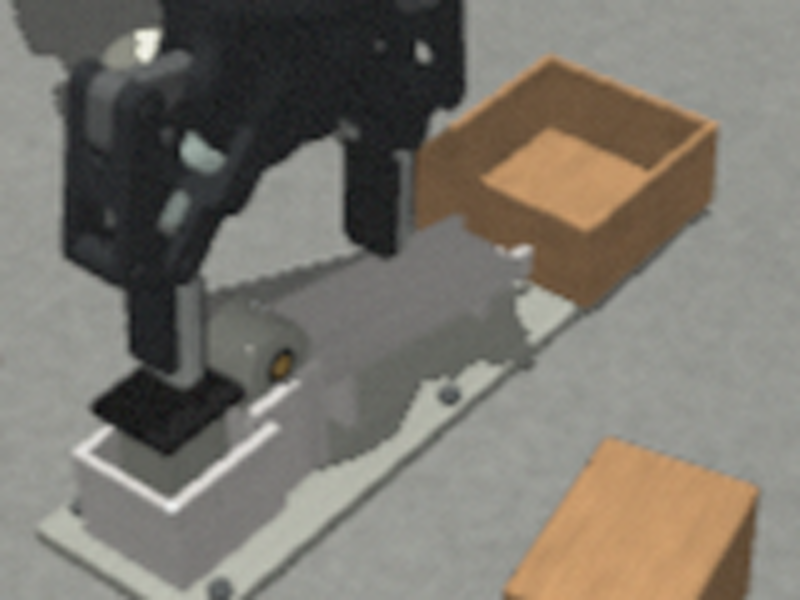

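View pics/wrist3.png

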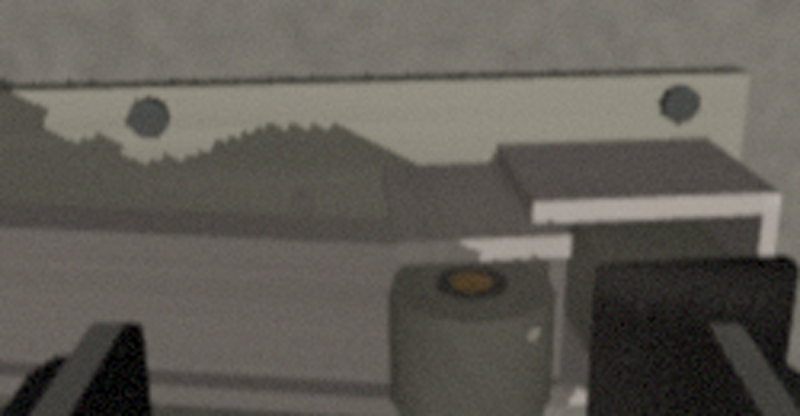

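The finger stands just above the pad (scene tip at (180,380), pad at (168,400)). The other finger is over the chute at (380,245).

Emit:
send_rows --xyz '[[0.04,0,0],[0.08,0,0],[0.08,0,0]]' --dr '[[0,0,0],[0,0,0],[0,0,0]]' --jaw '[85,85,85]'

```text
clock: 3.45
tool_pos: [0.5251, -0.0232, 0.0497]
orientation: [0.772, 1.314, -0.856]
force: [0.2, -0.5, 0.3]
opening: 0.0849
```

Emit:
send_rows --xyz '[[0.01,0,0],[0.025,0,0],[0.025,0,0]]' --dr '[[0,0,0],[0,0,0],[0,0,0]]' --jaw '[85,85,85]'

```text
clock: 3.7
tool_pos: [0.5252, -0.0233, 0.0477]
orientation: [0.772, 1.314, -0.856]
force: [-0.1, 2.1, 2.6]
opening: 0.0848
```

```bash
python3 r.py -1 57
```

```text
t 3.7 F [-0.1  2.1  2.6] open 84.8 q [-0.06  0.45  1.89 -0.13  0.75  1.09]
press edge mm [-1.2 -0.5 60.2] chute edge [83.2 -0.5 51.2]
shift/0.08 [ 0.038 -0.006 -0.007] dr/2 [ 0.0002  0.0006 -0.0007] |shift|mm 3.15466093273227 deg 0.10622493099050279
```

Emit:
send_rows --xyz '[[0.025,0,-0.003],[0.05,0,-0.005],[0.075,0,-0.008],[0.075,0,-0.008]]' --dr '[[0,0,0],[0,0,0],[0,0,0],[0,0,0]]' --jaw '[85,85,85,85]'

```text
clock: 4.03
tool_pos: [0.5252, -0.0233, 0.0414]
orientation: [0.772, 1.314, -0.856]
force: [-1.4, 0.9, 2.7]
opening: 0.0851
```

```bash
cat > look.py <<'E'
import sys
from rig import vision
import cv2
k=sys.argv[1]
for n in ("scene","wrist"):
    d=vision.get_image(n); im=d["img"][:,:,::-1]
    im=im[125:245,165:325] if n=="scene" else im[145:275,130:380]
    f=5 if n=="scene" else 3.2
    cv2.imwrite(f"pics/{n}{k}.png",cv2.resize(im,None,fx=f,fy=f,interpolation=cv2.INTER_CUBIC))
E
python3 r.py -1 49; python3 look.py 4
```

```text
t 4.03 F [-1.4  0.9  2.7] open 85.1 q [-0.06  0.46  1.89 -0.13  0.74  1.09]
press edge mm [-1.3 -0.6 53.9] chute edge [83.3 -0.5 44.9]
shift/0.08 [ 0.059 -0.007 -0.01 ] dr/2 [ 0.0004  0.0006 -0.0006] |shift|mm 4.852423886613176 deg 0.10831902881771864
```

View pics/scene4.png

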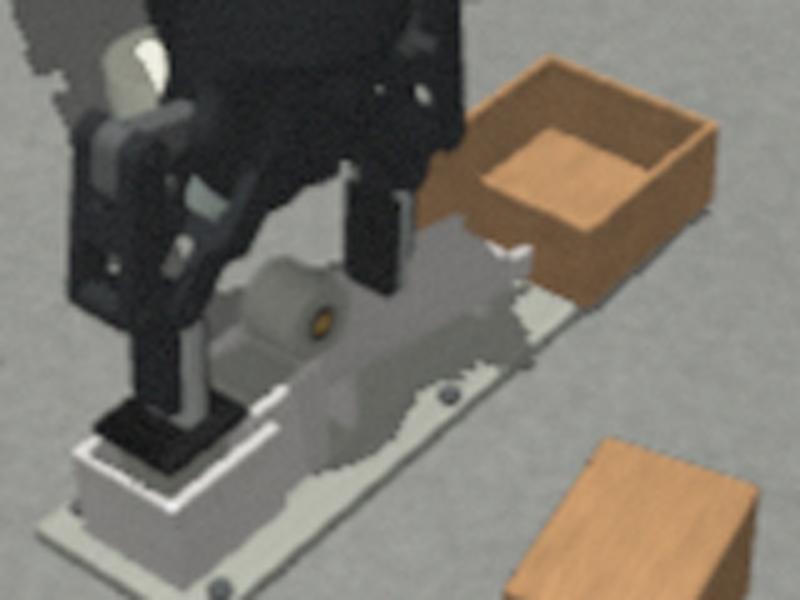

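View pics/wrist4.png

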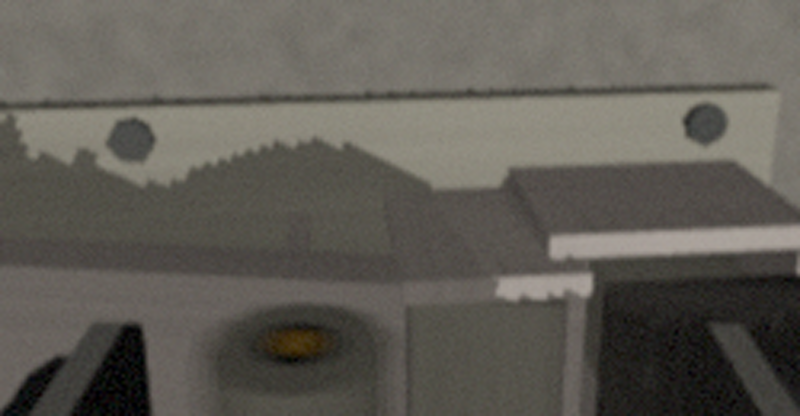

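The roller has left the pocket and is rolling towards the finger, so I'll hold still.

Emit:
send_rows --xyz '[[0,0,0],[0,0,0],[0,0,0],[0,0,0],[0,0,0],[0,0,0],[0,0,0],[0,0,0]]' --dr '[[0,0,0],[0,0,0],[0,0,0],[0,0,0],[0,0,0],[0,0,0],[0,0,0],[0,0,0]]' --jaw '[85,85,85,85,85,85,85,85]'

```text
clock: 4.8
tool_pos: [0.5251, -0.0233, 0.0416]
orientation: [0.772, 1.315, -0.856]
force: [-0.3, 0.0, 1.9]
opening: 0.0853
```

```bash
python3 r.py -1 49; python3 look.py 5
```

```text
t 4.8 F [-0.3  0.   1.9] open 85.3 q [-0.06  0.46  1.89 -0.13  0.74  1.09]
press edge mm [-1.4 -0.5 54. ] chute edge [83.5 -0.5 45. ]
shift/0.08 [ 0.062 -0.007 -0.011] dr/2 [ 0.0003  0.0005 -0.0006] |shift|mm 5.036073776138053 deg 0.0973274340551075
```

View pics/scene5.png

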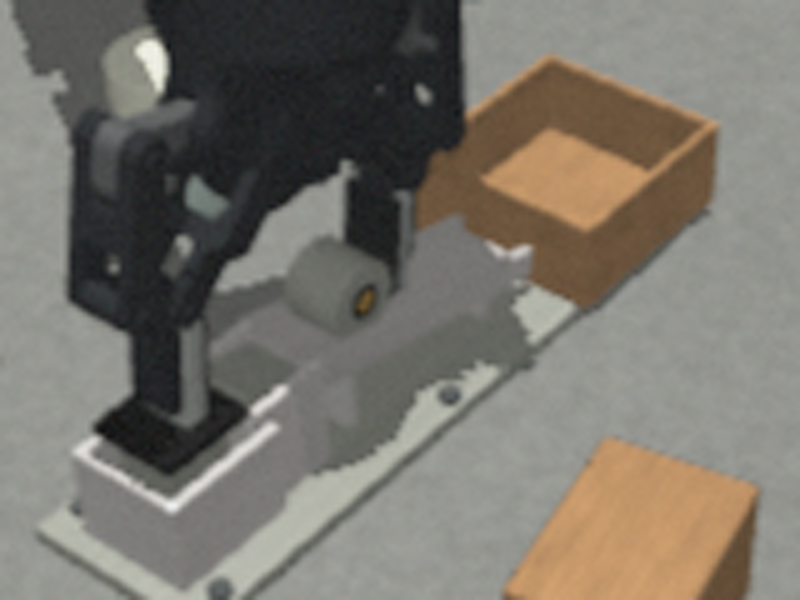

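View pics/wrist5.png

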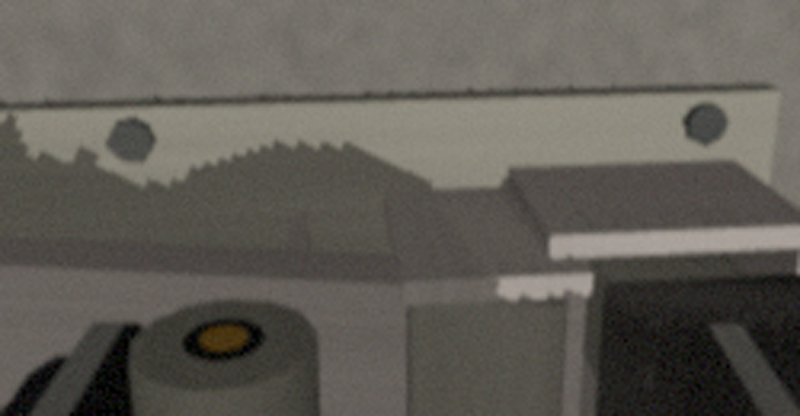

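Emit:
send_rows --xyz '[[0,0,0],[0,0,0],[0,0,0],[0,0,0],[0,0,0],[0,0,0]]' --dr '[[0,0,0],[0,0,0],[0,0,0],[0,0,0],[0,0,0],[0,0,0]]' --jaw '[85,85,85,85,85,85]'

```text
clock: 5.4
tool_pos: [0.5251, -0.0232, 0.0416]
orientation: [0.772, 1.315, -0.856]
force: [-0.4, 0.6, 3.3]
opening: 0.0851
```

```bash
python3 r.py -1 49; python3 look.py 6; python3 - <<'E'
from h import *
from rig import arm
import cv2
a=cv2.imread("pics/wrist5.png").astype(int);b=cv2.imread("pics/wrist6.png").astype(int)
print("wrist diff mean",abs(a-b)[290:].mean(),abs(a-b)[:100].mean())
s=arm.state(); w=load("wrist"); M=w["tool_from_camera"];K=w["intrinsics"]
R=Ro.from_rotvec(s["orientation"]).as_matrix()
for x in np.arange(56,84,3)/1e3:
    X=np.array([x,-.011,.042-.213*(x-.043)+.0143]); W=O+RD@X
    c=((W-s["tool_pos"])@R-M[:3,3])@M[:3,:3]; p=K@c; p=p[:2]/p[2]
    sc=proj(load("scene"),W[None])[0]
    print(round(x*1e3),"wrist zoom",((p-[130,145]+.5)*3.2-.5).round(),"scene zoom",((sc-[165,125]+.5)*5-.5).round())
E
```

```text
t 5.4 F [-0.4  0.6  3.3] open 85.1 q [-0.06  0.46  1.89 -0.13  0.74  1.09]
press edge mm [-1.3 -0.6 54. ] chute edge [83.4 -0.5 45. ]
shift/0.08 [ 0.062 -0.007 -0.01 ] dr/2 [ 0.0003  0.0005 -0.0006] |shift|mm 5.017009389245839 deg 0.09852297868472261
wrist diff mean 3.1106845238095238 1.8830125
56 wrist zoom [317. 333.] scene zoom [336. 322.]
59 wrist zoom [296. 332.] scene zoom [342. 319.]
62 wrist zoom [276. 331.] scene zoom [348. 315.]
65 wrist zoom [256. 330.] scene zoom [355. 312.]
68 wrist zoom [236. 329.] scene zoom [361. 309.]
71 wrist zoom [215. 328.] scene zoom [367. 306.]
74 wrist zoom [195. 326.] scene zoom [374. 302.]
77 wrist zoom [175. 325.] scene zoom [380. 299.]
80 wrist zoom [156. 324.] scene zoom [386. 296.]
83 wrist zoom [136. 323.] scene zoom [392. 293.]
```

View pics/scene6.png

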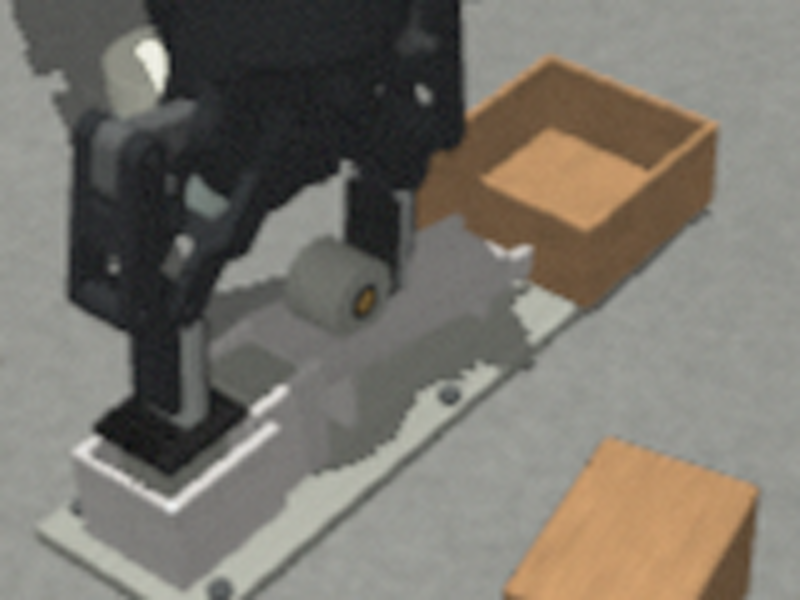

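```bash
python3 - <<'E'
import cv2,numpy as np
for k in "56":
  for n,y0 in(("wrist",300),("scene",270)):
    a=cv2.imread(f"pics/{n}{k}.png").astype(int)
    m=(a[...,2]-a[...,0]>50); m[:y0]=0; m[380 if n=="wrist" else 330:]=0; m[:,420:]=0
    ys,xs=np.nonzero(m); print(k,n,len(xs),xs.mean(),ys.mean())
E
```

```text
5 wrist 610 222.6344262295082 337.7311475409836
5 scene 92 365.6195652173913 301.07608695652175
6 wrist 559 223.68336314847943 338.4186046511628
6 scene 90 365.8666666666667 300.76666666666665
```

The roller's hub moved by less than 0.2 mm in 0.6 s, so the roller is at rest against the finger. Handing in.

```bash
python3 -c "
from rig import sign_off
print(sign_off())"
```

```text
the job is handed in; nothing more can be done
None
```

The steel roller popped out of its pocket and is resting on the chute, stopped by the finger. I handed the job in at about 5.5 s, with the arm still holding that pose. `sign_off` gives no verdict, so the result rests on my own checks.

**What I did:** I found the dispenser from the top and scene cameras, and the wrist camera agreed to about 1 mm. With the jaws fully open along the chute and tilted 6°, I lowered one finger onto the pad. That put the other finger across the chute above the rails before the roller moved.

**Last checks:**
- **Roller position:** its centre is at about x = 70 mm on the dispenser, within the 47–135 mm range and clear of the pocket.
- **At rest:** the roller's hub stayed within about 0.2 mm between two views 0.6 s apart.
- **Forces:** the wrist force at the end was about 3 N, and no reading during the job was above about 4 N.
- **Bystanders:** I steered clear of the tape roll, carton and jar. The carton looks unmoved in the last views, but I did not check the tape roll and jar again at the end.

**Where things disagreed:**
- **Fingertip position:** with the jaws open, the fingertips sat about 10 mm behind the TCP, not 8 mm ahead as `arm.tip_reach` says. The images showed it and contact with the pad confirmed it.
- **Press depth:** the roller tipped out at about 6 mm by my estimate, rather than the stated 8 mm.

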